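Clamp a pottery sherd on the holding board

TASK

Clamp the big sherd on the holding board for drawing: with a finger, push the metal clamp strap round over the sherd until it stops, and only then push the black cam lever on top of the post all the way down. Do it all by pushing: do not grip the strap or the lever between the fingers, and leave the sherd and the small things on the board where they lie.

Things in the scene. Friction and masses are not known exactly. Their poses are not given: they have to be found in the camera images.
- board: fixed low wooden stand (the holding board), 48 mm high, 350 mm along y, reaching from x = -150 to x = +85 mm, with a 135 x 135 x 4 mm cork pad on top centred at x = 0, y = -50 mm and a steel clamp post at x = 0, y = +80 mm. Origin: on the table under x = 0, y = 0; z up; its -x side faces the robot, turned by up to 0.3 rad
- post_axis (a point): point on the upright axis of the clamp post, about which the strap turns, at the strap's mid height (124 mm above the table). Its axes are the board's. The post top with the lever's hinge reaches 166 mm
- strap (a joint): angle of the aluminium clamp strap about the post, rad. 0 = home, at its stop: it points from the post along the board's -y, over the sherd. Seen from above it opens anticlockwise (1.57: along the board's +x) and closes clockwise. Found at 1.2 to 1.6 (outer stop 1.75); stays where it is left; about 1 N at its end moves it
- strap_end (a point): middle of the strap at its free end, 155 mm from the post axis, 124 mm above the table. The strap is a straight flat bar 24 mm wide and 14 mm tall (117 to 131 mm above the table, clear space beneath except for the foot), ending square 155 mm from the post axis; point axes are the strap's own, y along it towards the post and +x out of the long side that is to be pushed
- strap_foot (a point): underside of the softly sprung rubber foot, 22 mm wide, on the spindle below the strap 125 mm from the post axis; about 77 mm above the table until the lever goes down, which lowers strap and foot up to 7 mm, so that the foot presses on the sherd. A lock nut 17 mm wide stands 6 mm above the strap there
- lever (a joint): angle of the cam lever above level, rad. 0 = fully down: the lever lies level along the board's +y, against its stop. It is found raised at about 0.7 to 0.95, can go up to 1.05, and stays where it is left; pushing it down at its end takes about 2 to 5 N
- lever_hinge (a point): middle of the lever's level hinge axis (along the board's x) on top of the post, 156 mm above the table
- lever_tip (a point): point on the upper face of the lever near its rounded free end, 93 mm from the hinge axis and 7.5 mm above the lever's centre line. The lever has a black plastic handle 24 mm wide and 11 mm thick, running from 29 to 105 mm from the hinge. When fully down its upper face is 164 mm above the table; only the board is beneath it
- big_sherd: loose brown pottery sherd, about 100 x 100 x 23 mm, lying on the cork pad under the strap's home place. Origin: centre of its underside, 52 mm above the table
- glue_bottle: bystander standing on the board: loose white screw-cap bottle, 42 mm wide and 75 mm tall; origin at the centre of its underside
- dish: bystander standing on the board: loose round white dish, 68 mm wide and 14 mm high; origin at the centre of its underside
- brush: bystander standing on the board: loose small brush, 136 mm long (along its y), 21 mm wide and 11 mm high; origin at the centre of its underside
- loupe: bystander standing on the board: loose black eye loupe, 32 mm wide and 27 mm high; origin at the centre of its underside

How it is judged:
On the way, in this order (a step that is already met when the one before it is completed fails the run):
1. the strap is swung home over the sherd while the lever is still up (value of joint strap below 0.09 rad and value of joint lever above 0.5 rad), for 0.1 s.
2. the lever is pushed all the way down with the strap home (value of joint lever below 0.1 rad and value of joint strap below 0.09 rad), for 0.1 s.
At the end, for the whole second after the job is handed in: The strap is home over the sherd (within 0.09 rad of its stop), the lever is fully down (within 0.1 rad of level), the foot presses on the sherd (over 0.3 N), the sherd lies on the pad within 15 mm of where it was and the bottle, dish, brush and loupe within 20 mm (all of step 2 and contact force between strap and big_sherd above 0.3 N and z of big_sherd in the frame of board below 0.06 m and distance of big_sherd from where it was at the start of the episode below 0.015 m and distance of each of glue_bottle, dish, brush, loupe from where it was at the start of the episode below 0.02 m); the robot touches nothing.
It fails at once if the lever is pushed down before the strap is home (value of joint lever below 0.45 rad and value of joint strap above 0.12 rad).
It fails at once if the strap is gripped between the fingers (contact force between each of strap_pushed_side, strap_leading_side and the fingers above 1.5 N).
It fails at once if the lever is gripped between the fingers (contact force between each of lever_left_flank, lever_right_flank and the fingers above 1.5 N).
It fails at once if the sherd is shifted more than 15 mm or lifted (distance of big_sherd from where it was at the start of the episode above 0.015 m).
It fails at once if the bottle, dish, brush or loupe is shifted more than 20 mm or lifted (distance of any of glue_bottle, dish, brush, loupe from where it was at the start of the episode above 0.02 m).
It also fails if it takes over 45 s, if anything falls off the work surface, if the arm or the gripper's body presses on something with over 40 N, if the wrist force passes 120 N, or if a joint passes its speed limit or range.

ROBOT

A 6-joint arm with a two-finger parallel gripper is mounted at the origin on a cart in front of the work surface, level with it; the furniture and walls round the work are solid. World frame = base frame: x ahead of the robot, y to its left, z up, the work surface at z = 0. Lengths are in m, angles in rad, forces in N, time in s.
With the tool pointing down it reaches from about 0.35 to 0.775 m from the base axis. Payload 5.5 kg.
Tool frame: the origin (TCP) lies at the very end of the fingers, on their centre line; the grasp point (between the pads) lies 19 mm behind it; y points along the fingers, z is the direction in which the jaws open and shut, and the axes are right-handed (so a half turn about y gives the same grasp; the last joint's range is limited). The gripper opens to 85 mm and grips with 20 to 120 N. Pads are 22 mm wide; open, the fingers measure 114 mm over their backs; the gripper's body (76 mm by 85 mm) begins 54 mm behind the grasp point. The pads swing forward as they close: fully open they stand 13 mm farther back than shut.
Start: joints at [0.992, 0.313, 0.046, 1.304, 0, 1.431], TCP at [0.244, 0.521, 0.231] pointing down, gripper open.
Joint ranges: [-2.76, 2.76], [-0.86, 1.69], [-1.03, 1.26], [-2.2, 2.34], [-1.47, 1.5], [-3.14, 3.14]. Speed limits (rad/s): [2.57, 2.57, 3.14, 3.14, 3.14, 3.14].

INTERFACE

Orientations are given as a unit quaternion [w, x, y, z].
In Python, from workcell import env gives the robot as it stands.
- The arm moves only by the shell command python3 -m inch 'ROWS' [OPENING] [FORCE]. ROWS is JSON, a list that holds one entry, the list of rows, each a list of 4 numbers: the shift along the tool's x, y, z in mm, then the turn about the tool's y in degrees. In form: [[[tx, ty, tz, spin], ...]]. A call has 1 to 10 rows; each row is the pose to reach, as a shift and turn from the pose commanded when the call began, along the tool's axes at that moment; what a row does not reach only later rows make up. A row lasts 1/10 s, in which the tool goes at most 50 mm and 8.59 degrees, less where a joint would pass 70% of its speed; a pose out of reach is approached as far as the arm can. A call with a gripper value outside its range is refused whole. OPENING is the finger opening in mm, from 0 to 85.4, set as the call begins (- or left out, the last holds). The fingers move at their own pace and stop on an object; FORCE is the grip in N (left out, the last holds). Time passes only in rows, so rows that repeat a pose let the fingers close. It gives the time, the measured TCP pose, the force and the opening at its end, in the units of the state.
- env.get_state(): the state, without advancing time (a new reading comes with each control period).
- env.read_camera(name): name is "side" or "top"; returns the picture (420x560x3 uint8, blue, green, red); there is no depth.
- env.camera_model(name): a dict with "fx", "fy", "cx", "cy" (pixels), "R" (3x3) and "t" (3): a world point X has camera coordinates R X + t. Camera axes: x right, y down, z forward; pixel columns grow to the right and rows downward; lengths in m; the calibration is good to about 2 mm. A picture is of the moment at which its call begins. camera_model takes no time and is no camera call.
- env.hand_in(): hands the job in, once; it reports no verdict.
The state is a dict: "clock": time; "joint_pos": joint angles; "qvel": joint speeds; "tau": joint torques, N m; "tcp_pos": TCP position; "orientation": TCP orientation; "wrist_force": force on the tool from outside, world axes, zero at the start; "ft_torque": the same for the moment, N m; "finger_gap": finger opening in m.
Only numpy, scipy, OpenCV 4.12 (cv2) and the standard library are available. Lean on these libraries where they do the work, as an engineer would, in place of code of your own. Each camera call takes 0.05 s, during which the arm holds its last target.

## Working session

There is one attempt and no reset: what is moved stays moved. The work goes in short steps, Python scripts to look and compute and a shell command to move; the robot and the scene stay as the last step left them, time stands still between calls to the robot, and variables do not carry over. Pictures are saved under pics/ and viewed, and the job is handed in when it is done.

```bash
mkdir -p pics; ls
python3 - <<'E'
from workcell import env
import cv2
s=env.get_state(); print(s)
for n in("side","top"):
    cv2.imwrite(f"pics/{n}0.png",env.read_camera(n)); print(n,env.camera_model(n))
E
```

```text
pics
{'clock': 0.0, 'joint_pos': array([9.92398492e-01, 3.14009734e-01, 4.49860043e-02, 1.30363462e+00,
       2.09938889e-05, 1.43119965e+00]), 'qvel': array([-0.00070392,  0.00123615, -0.00015762,  0.00017646, -0.0007405 ,
        0.00023338]), 'tau': array([ 1.98333632e-04, -4.80627322e+01,  2.98532063e+01,  1.89911155e-02,
       -5.60262833e-05,  1.08480512e-05]), 'tcp_pos': array([0.24400449, 0.52008363, 0.23040646]), 'orientation': array([-0.68954203,  0.69076952, -0.15413616,  0.15365968]), 'wrist_force': array([ 0.80201025,  1.09301061, -0.7822608 ]), 'ft_torque': array([-0.01728924,  0.04783798,  0.02213201]), 'finger_gap': 0.08510535183924621}
side {'fx': 416.5493856157097, 'fy': 416.5493856157097, 'cx': 282.41158089232897, 'cy': 207.2389265902919, 'R': array([[-0.99821151,  0.05896597,  0.00983887],
       [ 0.02970786,  0.63211121, -0.77430799],
       [-0.05187708, -0.77263085, -0.63273244]]), 't': array([0.46377565, 0.0446476 , 0.99236816])}
top {'fx': 410.4221460291639, 'fy': 410.4221460291639, 'cx': 274.8079234201865, 'cy': 203.72746349780172, 'R': array([[ 1.73011446e-04, -9.99310881e-01,  3.71178175e-02],
       [-9.82210836e-01, -7.13985156e-03, -1.87645667e-01],
       [ 1.87781373e-01, -3.64250577e-02, -9.81535211e-01]]), 't': array([0.02661299, 0.46565996, 0.87489639])}
```

View pics/side0.png

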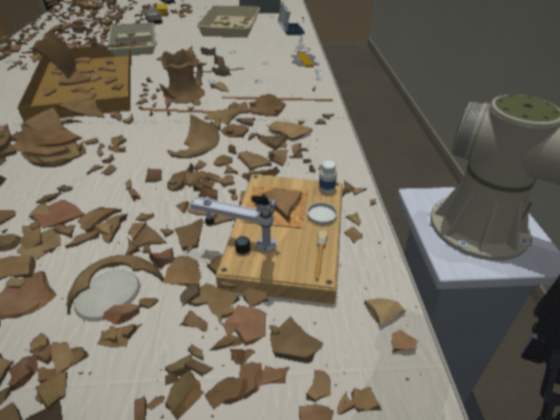

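View pics/top0.png

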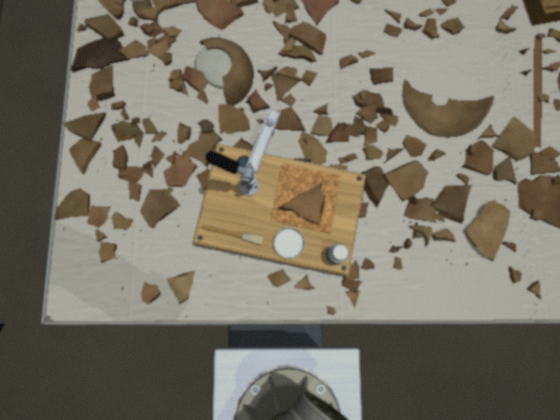

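Run:
```python
import cv2
a=cv2.imread("pics/top0.png")[90:290,180:380]
cv2.imwrite("pics/top0z.png",cv2.resize(a,(600,600),interpolation=cv2.INTER_CUBIC))
a=cv2.imread("pics/side0.png")[150:310,180:380]
cv2.imwrite("pics/side0z.png",cv2.resize(a,(750,600),interpolation=cv2.INTER_CUBIC))
```

```text
(no output)
```

View pics/top0z.png

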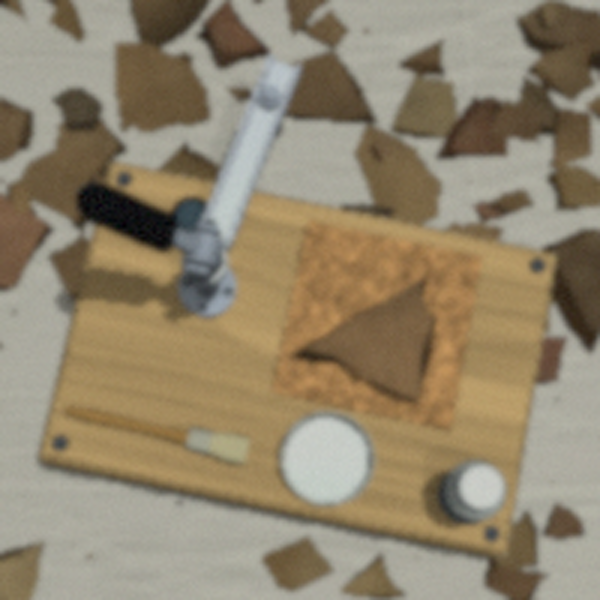

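View pics/side0z.png

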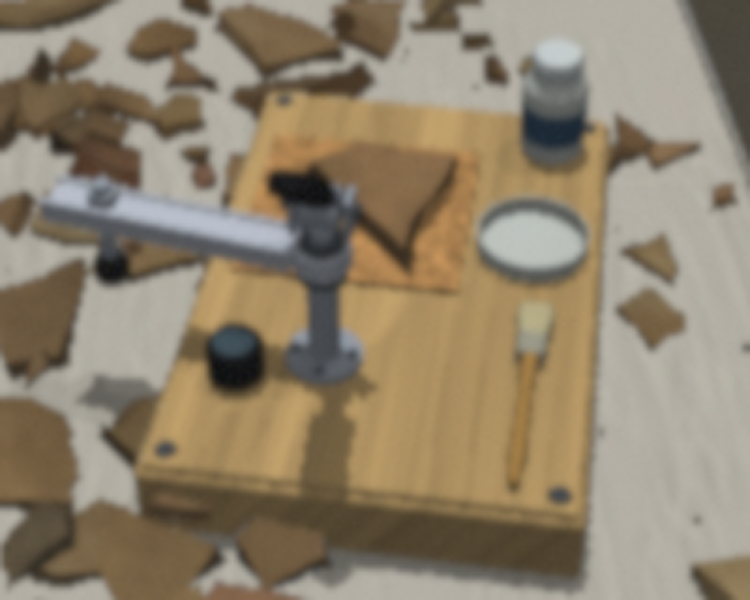

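```bash
cat > h.py <<'E'
import numpy as np
from workcell import env
def ray(n,u,v):
    m=env.camera_model(n);R=np.array(m["R"]);t=np.array(m["t"])
    d=R.T@np.array([(u-m["cx"])/m["fx"],(v-m["cy"])/m["fy"],1.]);return -R.T@t,d
def plane(n,u,v,z):
    c,d=ray(n,u,v);return c+d*(z-c[2])/d[2]
def tri(u1,v1,u2,v2):
    c1,d1=ray("top",u1,v1);c2,d2=ray("side",u2,v2)
    A=np.stack([d1,-d2],1);s=np.linalg.lstsq(A,c2-c1,rcond=None)[0]
    p,q=c1+d1*s[0],c2+d2*s[1];return (p+q)/2,np.linalg.norm(p-q)
def proj(n,P):
    m=env.camera_model(n);c=np.array(m["R"])@P+np.array(m["t"]);return c[0]/c[2]*m["fx"]+m["cx"],c[1]/c[2]*m["fy"]+m["cy"]
T=lambda u,v:(u/3+180,v/3+90)
S=lambda u,v:(u/3.75+180,v/3.75+150)
E
python3 - <<'E'
from h import *
import numpy as np
B=np.array([(85,175),(85,-175),(-150,-175),(-150,175)])/1e3
for name,px,f,n in (("top",[(107,163),(557,252),(503,552),(40,460)],T,"top"),("side",[(140,470),(270,92),(606,128),(583,522)],S,"side")):
    P=np.array([plane(n,*f(*p),.048)[:2] for p in px])
    z=P@[1,1j]; b=B@[1,1j]
    zc,bc=z.mean(),b.mean(); k=np.vdot(b-bc,z-zc)/np.vdot(b-bc,b-bc)
    th=np.angle(k); o=zc-np.exp(1j*th)*bc
    print(name,"scale",abs(k),"th",th,"o",o, "res",np.abs(o+np.exp(1j*th)*b-z)*1e3)
    ph=o+np.exp(1j*th)*.08j
    print("post",ph)
    for nn in("top","side"): print(nn,"post top px",proj(nn,[ph.real,ph.imag,.166]),proj(nn,[ph.real,ph.imag,.048]))
    for nn,uv in (("top",T(285,62)),("side",S(52,200))):
        e=plane(nn,*uv,.131)[:2]@[1,1j]; d=(e-ph)*np.exp(-1j*th)
        print(nn,"strap end",e,abs(d),"angle",np.angle(d)+np.pi/2)
    # lever tip
    for nn,uv in (("top",T(85,202)),("side",S(280,180))):
        e=plane(nn,*uv,.23)[:2]@[1,1j];print("lev at z.23",e,(e-ph)*np.exp(-1j*th))
print(tri(*T(85,202),*S(305,180)))
E
```

```text
top scale 0.9828333137451115 th -0.19426995400792718 o (0.4876627560281709+0.008827722933448731j) res [3.48182496 2.24123903 5.67120356 4.35654943]
post (0.5031067779058714+0.08732283226034314j)
top post top px (np.float64(247.01176336659944), np.float64(172.93276878822735)) (np.float64(248.55872393388452), np.float64(186.70129413723575))
side post top px (np.float64(265.8029564150481), np.float64(200.02664201481457)) (np.float64(266.6739911071065), np.float64(244.4723186693011))
top strap end (0.6489988783553675+0.03120343637477742j) 0.15631344013912143 angle 1.3978503541564908
side strap end (0.6474659426710834+0.0469531968804916j) 0.1498975513889796 angle 1.4923847644140424
lev at z.23 (0.5141952192566026+0.15520859636149315j) (-0.0022255101234010376+0.06874938257087282j)
lev at z.23 (0.5227891219523271+0.16217126684452088j) (0.004862586081330009+0.07724013259612283j)
side scale 0.9703298556975541 th -0.2048001137696453 o (0.48740837469977705+0.016710177494026715j) res [6.7783785  3.42934543 8.78090191 6.36577455]
post (0.5036780911021679+0.09503830991262696j)
top post top px (np.float64(243.06544989493526), np.float64(172.61117215023754)) (np.float64(245.11010796915897), np.float64(186.42283597143245))
side post top px (np.float64(265.61566326746106), np.float64(202.55958398093514)) (np.float64(266.5089627484978), np.float64(247.0947186110409))
top strap end (0.6489988783553675+0.03120343637477742j) 0.15872309941367374 angle 1.361702414058257
side strap end (0.6474659426710834+0.0469531968804916j) 0.1516150531910262 angle 1.452870834174233
lev at z.23 (0.5141952192566026+0.15520859636149315j) (-0.0019395811203715228+0.061051710713401895j)
lev at z.23 (0.5227891219523271+0.16217126684452088j) (0.005058714806892383+0.06961662740378757j)
(array([0.51352145, 0.15611001, 0.22570366]), np.float64(0.003912853208385387))
```

```bash
cat >> h.py <<'E'
from scipy.spatial.transform import Rotation as Ro
th=-0.194; post=np.array([0.503,0.0873])
def bw(x,y,z): # board mm -> world m (origin from post)
    c,s=np.cos(th),np.sin(th); x,y=x/1e3,(y-80)/1e3
    return np.array([post[0]+c*x-s*y,post[1]+s*x+c*y,z/1e3])
def wb(p):
    c,s=np.cos(th),np.sin(th); d=np.array(p[:2])-post
    return np.array([c*d[0]+s*d[1],-s*d[0]+c*d[1]+.08,p[2]])*1e3
def st():
    s=env.get_state();q=s["orientation"];R=Ro.from_quat([q[1],q[2],q[3],q[0]]).as_matrix();return s,R
def to(P):
    s,R=st();return np.round(R.T@(np.array(P)-s["tcp_pos"])*1e3,1)
E
python3 - <<'E'
from h import *
s,R=st();print(R.round(3))
for P in [(.60,.33,.27),(.66,.16,.27)]:print(to(P))
a=1.40
for a in(1.4,):
  d=np.array([np.cos(th-np.pi/2+a),np.sin(th-np.pi/2+a)]);n=np.array([-d[1],d[0]])
  p=post+.12*d+n*.06;print(p,to([*p,.25]),to([*p,.112]))
E
```

```text
[[ 0.905 -0.001  0.425]
 [-0.425 -0.001  0.905]
 [-0.    -1.    -0.002]]
[403.  -39.6 -21. ]
[ 529.6  -39.4 -149.4]
[0.63650912 0.1005407 ] [ 533.6  -19.3 -213.1] [ 533.6  118.7 -212.9]
```

```bash
python3 -m inch '[[[30,-15,0,0],[70,-30,-3,0],[110,-40,-5,0],[150,-40,-8,0],[195,-40,-10,0],[240,-40,-12,0],[285,-40,-15,0],[330,-40,-17,0],[370,-40,-20,0],[403,-40,-21,0]]]' 0 20
python3 - <<'E'
from h import *
s,R=st();print(R.round(3),wb(s["tcp_pos"]),s["joint_pos"].round(2))
for P in [(.65,.19,.27),(.636,.1005,.26),(.636,.1005,.112)]:print(to(P))
E
```

```text
clock: 1.1
tcp_pos: [0.6019, 0.3285, 0.2704]
orientation: [-0.69, 0.69, -0.155, 0.154]
wrist_force: [0.4, 0.6, 0.1]
finger_gap: 0.0001
[[ 0.905 -0.001  0.426]
 [-0.426 -0.001  0.905]
 [-0.001 -1.    -0.001]] [ 50.58158783 335.7597793  270.40472718] [ 0.38  0.55  0.5   1.52 -0.    0.82]
[ 102.5    0.4 -104.8]
[ 128.    10.5 -191.7]
[ 128.1  158.5 -191.6]
```

```bash
python3 -m inch '[[[25,0,-25,0],[55,0,-55,0],[85,0,-85,0],[102,0,-105,0],[112,0,-130,0],[120,0,-155,0],[126,0,-175,0],[128,5,-190,0],[128,10,-192,0],[128,10,-192,0]]]'
python3 - <<'E'
from h import *
import cv2
s,R=st();print(wb(s["tcp_pos"]),s["joint_pos"].round(2))
a=env.read_camera("top");cv2.imwrite("pics/t1.png",cv2.resize(a[60:260,160:400],(720,600),interpolation=2))
a=env.read_camera("side");cv2.imwrite("pics/s1.png",cv2.resize(a[110:310,130:370],(720,600),interpolation=2))
for P in [(.636,.1005,.112)]:print(to(P))
print([( (np.array(proj(n,s["tcp_pos"]))-o)*3) for n,o in(("top",(160,60)),("side",(130,110)))])
E
```

```text
clock: 2.1
tcp_pos: [0.6339, 0.102, 0.2601]
orientation: [-0.69, 0.69, -0.155, 0.153]
wrist_force: [0.5, -0.7, -0.1]
finger_gap: 0.0001
[125.632287   119.675141   260.12053369] [0.03 0.45 0.31 1.44 0.   0.47]
[  2.6 148.9  -1.5]
[array([234.57898605,  85.16525407]), array([177.24576977, 163.53528568])]
```

View pics/s1.png

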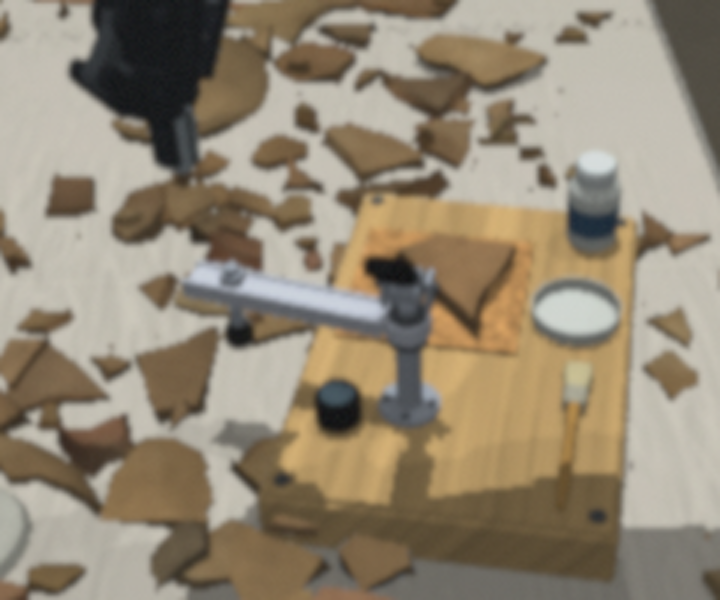

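View pics/t1.png

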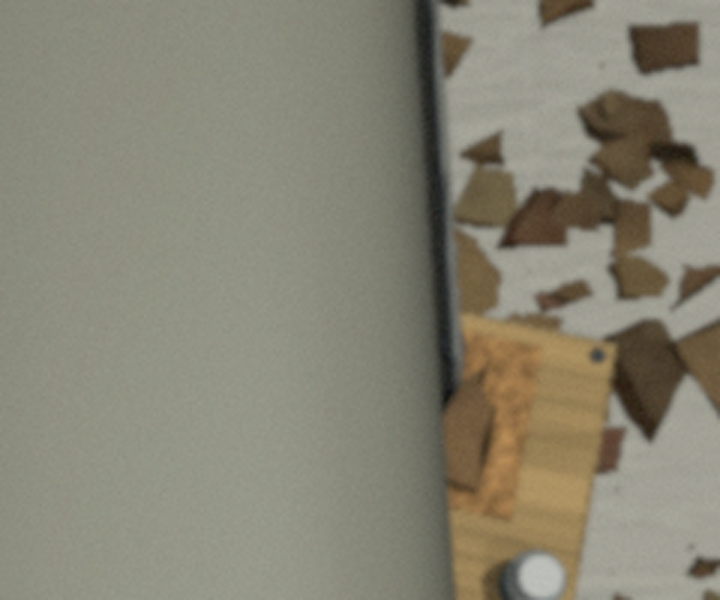

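```bash
python3 -m inch '[[[0,20,0,0],[0,40,0,0],[0,55,0,0],[0,65,0,0],[0,65,0,0]]]'
python3 - <<'E'
from h import *
import cv2
s,R=st();print(wb(s["tcp_pos"]),s["joint_pos"].round(2))
a=env.read_camera("side");cv2.imwrite("pics/s2.png",a)
E
```

```text
clock: 2.7
tcp_pos: [0.6338, 0.1029, 0.1947]
orientation: [-0.69, 0.69, -0.154, 0.153]
wrist_force: [0.1, -0.9, -0.4]
finger_gap: 0.0002
[125.28959487 120.54435939 194.70201567] [0.04 0.46 0.17 1.29 0.   0.47]
```

View pics/s2.png

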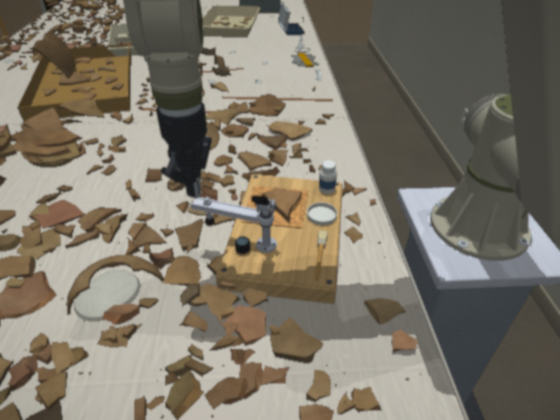

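```bash
python3 -m inch '[[[0,20,0,0],[0,40,0,0],[0,60,0,0],[0,75,0,0],[0,84,0,0],[0,84,0,0]]]'
python3 - <<'E'
from h import *
import cv2
s,R=st();print(wb(s["tcp_pos"]),s["joint_pos"].round(2))
a=env.read_camera("side");cv2.imwrite("pics/s3.png",cv2.resize(a[110:310,130:370],(720,600),interpolation=2))
# arc: finger centre at radius r along strap, offset 27 normal
s,R=st()
for a in np.arange(1.5,-.11,-.1):
  d=np.array([np.cos(th-np.pi/2+a),np.sin(th-np.pi/2+a)]);n=np.array([-d[1],d[0]])
  off=.012+(.0145*abs(n@R[:2,2])+.011*abs(n@R[:2,0]))
  p=post+.12*d+n*off;print(round(a,2),p.round(3),to([*p,.110]))
E
```

```text
clock: 3.35
tcp_pos: [0.6343, 0.1023, 0.1118]
orientation: [-0.69, 0.69, -0.154, 0.153]
wrist_force: [-0.5, -0.0, 0.2]
finger_gap: -0.0001
[125.90170491 120.02086714 111.80393809] [0.04 0.5  0.03 1.1  0.   0.47]
1.5 [0.626 0.083] [  0.4   2.7 -21. ]
1.4 [0.625 0.07 ] [  4.7   2.7 -33.5]
1.3 [0.622 0.057] [  7.7   2.7 -45.9]
1.2 [0.619 0.047] [  9.6   2.7 -57.1]
1.1 [0.615 0.036] [ 10.4   2.7 -68.6]
1.0 [0.61  0.025] [ 10.1   2.7 -80.2]
0.9 [0.603 0.015] [  8.6   2.7 -92. ]
0.8 [0.596 0.006] [   5.9    2.7 -103.8]
0.7 [ 0.588 -0.003] [   2.     2.7 -115.4]
0.6 [ 0.578 -0.011] [  -3.2    2.7 -126.7]
0.5 [ 0.568 -0.018] [  -9.6    2.7 -137.5]
0.4 [ 0.556 -0.024] [ -17.3    2.7 -147.7]
0.3 [ 0.544 -0.029] [ -26.     2.7 -157.2]
0.2 [ 0.532 -0.033] [ -35.9    2.7 -165.7]
0.1 [ 0.519 -0.035] [ -46.8    2.7 -173.3]
-0.0 [ 0.506 -0.035] [ -58.5    2.7 -179.6]
-0.1 [ 0.492 -0.035] [ -70.9    2.7 -184.7]
```

View pics/s3.png

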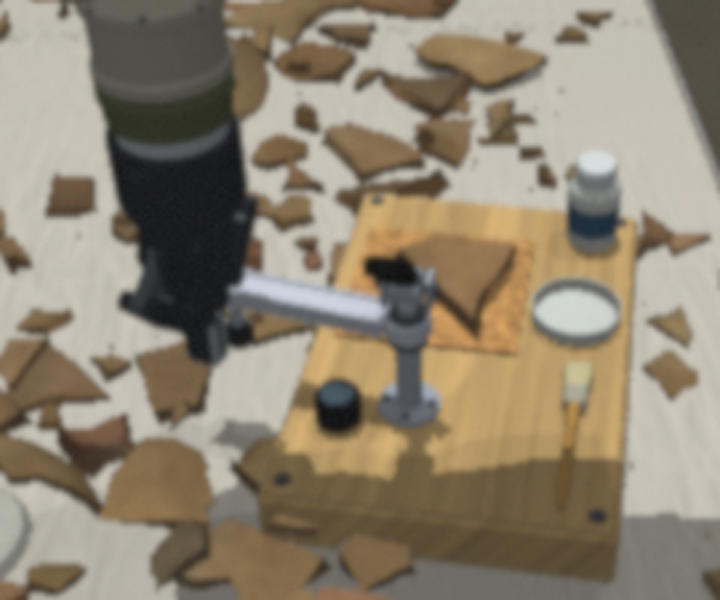

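```bash
python3 -m inch '[[[2,2,-15,0],[5,2,-30,0],[7,2,-42,0],[9,2,-54,0],[10,2,-66,0],[10,2,-78,0],[9,2,-90,0],[6,2,-102,0],[2,2,-114,0],[-3,2,-126,0]]]'
python3 - <<'E'
from h import *
import cv2
s,R=st();print(wb(s["tcp_pos"]),s["joint_pos"].round(2))
a=env.read_camera("side");cv2.imwrite("pics/s4.png",cv2.resize(a[110:310,130:370],(720,600),interpolation=2))
s,R=st()
for a in np.arange(.6,-.21,-.1):
  d=np.array([np.cos(th-np.pi/2+a),np.sin(th-np.pi/2+a)]);n=np.array([-d[1],d[0]])
  off=.012+(.0145*abs(n@R[:2,2])+.011*abs(n@R[:2,0]))
  p=post+.12*d+n*off;print(round(a,2),p.round(3),to([*p,.110]))
E
```

```text
clock: 4.4
tcp_pos: [0.5775, -0.0113, 0.1103]
orientation: [0.69, -0.69, 0.154, -0.154]
wrist_force: [0.2, 1.4, -0.3]
finger_gap: 0.0001
[ 92.13850884  -2.40002505 110.2741139 ] [-0.16  0.38 -0.16  1.03  0.    0.28]
0.6 [ 0.578 -0.011] [1.5 0.2 2.2]
0.5 [ 0.568 -0.018] [-4.9  0.2 -8.6]
0.4 [ 0.556 -0.024] [-12.5   0.3 -18.9]
0.3 [ 0.544 -0.029] [-21.3   0.3 -28.3]
0.2 [ 0.532 -0.033] [-31.2   0.3 -36.9]
0.1 [ 0.519 -0.035] [-42.    0.3 -44.4]
0.0 [ 0.506 -0.035] [-53.7   0.4 -50.8]
-0.1 [ 0.492 -0.035] [-66.2   0.4 -55.9]
-0.2 [ 0.479 -0.033] [-79.2   0.4 -59.6]
```

View pics/s4.png

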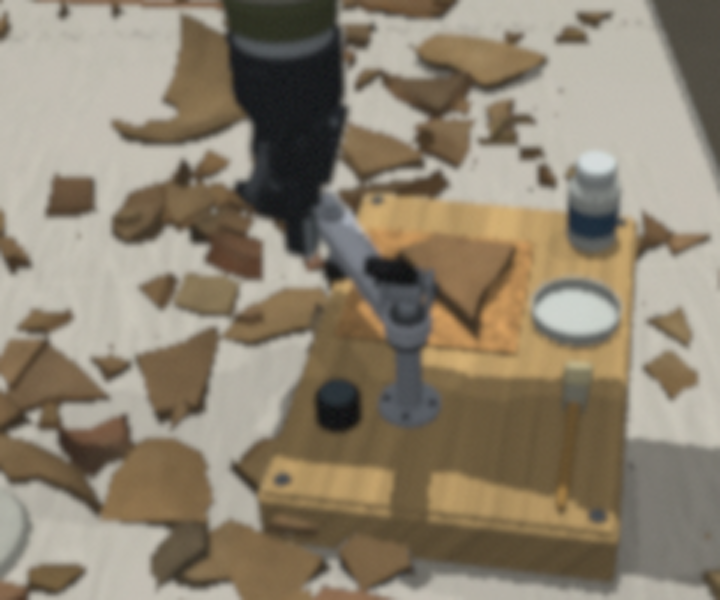

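```bash
python3 -m inch '[[[-3,0,-4,0],[-8,0,-12,0],[-13,0,-19,0],[-18,0,-25,0],[-24,0,-31,0],[-29,0,-35,0],[-34,0,-39,0],[-39,0,-43,0],[-43,0,-46,0],[-46,0,-47,0]]]'
python3 - <<'E'
from h import *
import cv2
s,R=st();print(wb(s["tcp_pos"]),s["joint_pos"].round(2))
a=env.read_camera("side");cv2.imwrite("pics/s5.png",cv2.resize(a[110:310,130:370],(720,600),interpolation=2))
s,R=st()
for a in np.arange(.1,-.21,-.05):
  d=np.array([np.cos(th-np.pi/2+a),np.sin(th-np.pi/2+a)]);n=np.array([-d[1],d[0]])
  off=.012+(.0145*abs(n@R[:2,2])+.011*abs(n@R[:2,0]))
  p=post+.12*d+n*off;print(round(a,2),p.round(3),to([*p,.110]))
E
```

```text
clock: 5.45
tcp_pos: [0.5163, -0.034, 0.1104]
orientation: [-0.69, 0.69, -0.154, 0.154]
wrist_force: [0.6, -0.6, 0.6]
finger_gap: -0.0002
[ 36.39465642 -36.4584285  110.36641131] [-0.22  0.27 -0.32  0.98 -0.    0.22]
0.1 [ 0.519 -0.035] [3.  0.4 0.5]
0.05 [ 0.512 -0.035] [-2.7  0.4 -2.9]
0.0 [ 0.506 -0.035] [-8.7  0.4 -5.9]
-0.05 [ 0.499 -0.035] [-14.8   0.4  -8.6]
-0.1 [ 0.492 -0.035] [-21.1   0.4 -11. ]
-0.15 [ 0.485 -0.034] [-27.6   0.4 -13. ]
-0.2 [ 0.479 -0.033] [-34.2   0.4 -14.6]
```

View pics/s5.png

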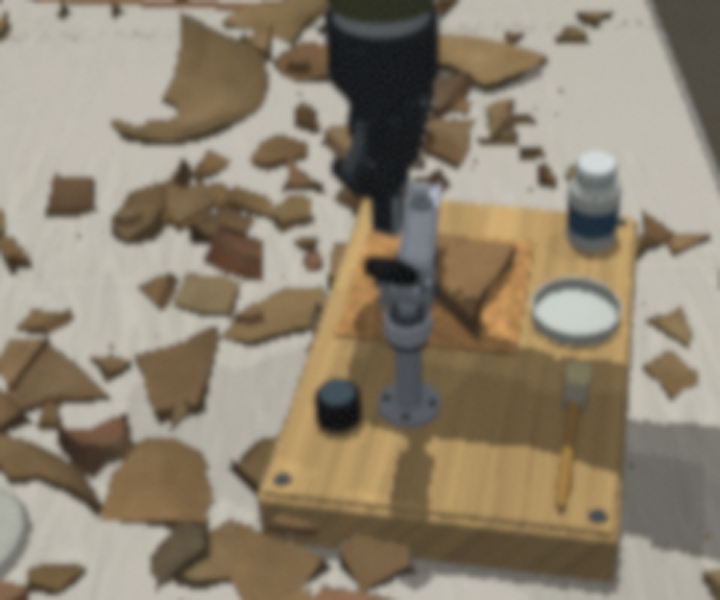

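```bash
python3 -m inch '[[[-2,0,-1,0],[-4,0,-2,0],[-5,0,-3,0],[-7,0,-4,0],[-7,0,-4,0]]]'; python3 -m inch '[[[-1,0,0,0],[-2,0,-1,0],[-3,0,-1,0],[-4,0,-1,0],[-4,0,-1,0]]]'
```

```text
clock: 6.0
tcp_pos: [0.5083, -0.0342, 0.1102]
orientation: [0.69, -0.69, 0.154, -0.154]
wrist_force: [-0.5, -0.5, 1.0]
finger_gap: -0.0
clock: 6.5
tcp_pos: [0.5049, -0.0338, 0.1104]
orientation: [-0.69, 0.69, -0.154, 0.154]
wrist_force: [1.4, -3.0, -0.3]
finger_gap: 0.0003
```

```bash
python3 -m inch '[[[-1,0,0,0],[-2,0,0,0],[-3,0,-1,0],[-3,0,-1,0]]]'; python3 -m inch '[[[-1,0,0,0],[-2,0,0,0],[-3,0,-1,0],[-3,0,-1,0]]]';python3 - <<'E'
from h import *
import cv2
a=env.read_camera("side");cv2.imwrite("pics/s6.png",cv2.resize(a[110:310,130:370],(720,600),interpolation=2))
s,R=st();print(wb(s["tcp_pos"]),s["wrist_force"])
E
```

```text
clock: 6.9
tcp_pos: [0.5042, -0.0337, 0.1108]
orientation: [0.69, -0.69, 0.152, -0.156]
wrist_force: [7.6, -1.7, -4.9]
finger_gap: 0.0001
clock: 7.3
tcp_pos: [0.5037, -0.0336, 0.1112]
orientation: [0.691, -0.69, 0.15, -0.158]
wrist_force: [16.1, -2.2, -10.3]
finger_gap: -0.0001
[ 24.03390991 -38.46330458 111.1346871 ] [ 15.03898555  -1.79005114 -10.31184693]
```

View pics/s6.png

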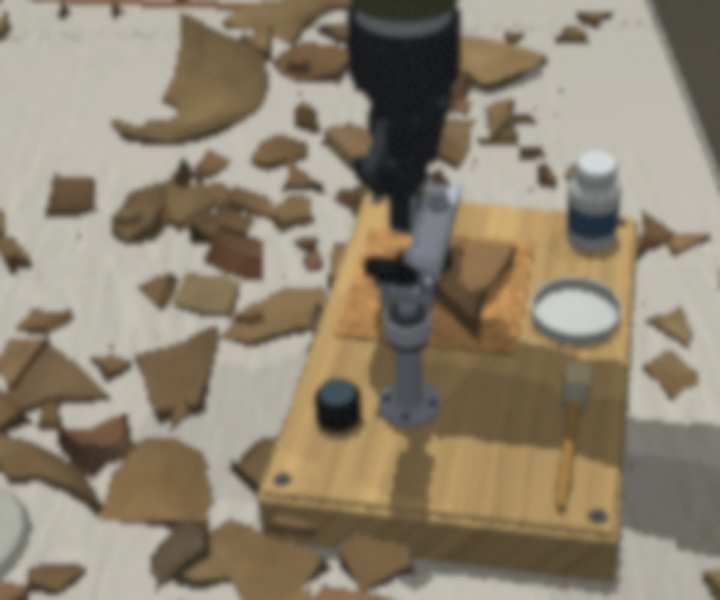

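```bash
python3 -m inch '[[[8,0,2,0],[18,0,6,0],[30,0,10,0],[45,0,15,0],[45,-30,15,0],[45,-70,15,0],[45,-110,15,0],[45,-150,15,0],[45,-170,15,0],[45,-170,15,0]]]';python3 - <<'E'
from h import *
import cv2
a=env.read_camera("side");cv2.imwrite("pics/s7.png",cv2.resize(a[110:310,130:370],(720,600),interpolation=2))
a=env.read_camera("top");cv2.imwrite("pics/t7.png",a)
s,R=st();print(wb(s["tcp_pos"]),s["wrist_force"])
for P in [bw(110,100,285),bw(110,230,285),bw(0,240,285)]: print(P.round(3),to(P))
E
```

```text
clock: 8.35
tcp_pos: [0.5467, -0.0383, 0.2837]
orientation: [0.69, -0.69, 0.152, -0.156]
wrist_force: [0.5, -0.3, -0.8]
finger_gap: 0.0002
[ 65.61898014 -34.88419165 279.86982982] [-0.3588123   0.72632584 -0.66085297]
[0.615 0.086 0.285] [ 10.4  -5.1 141.6]
[0.64  0.213 0.285] [-21.1  -5.1 267.7]
[0.534 0.244 0.285] [-130.2   -5.   250.8]
```

View pics/s7.png

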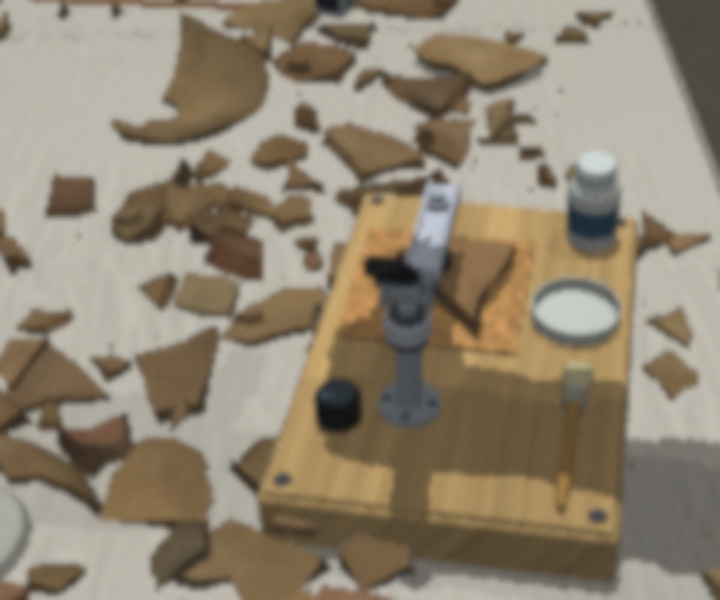

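View pics/t7.png

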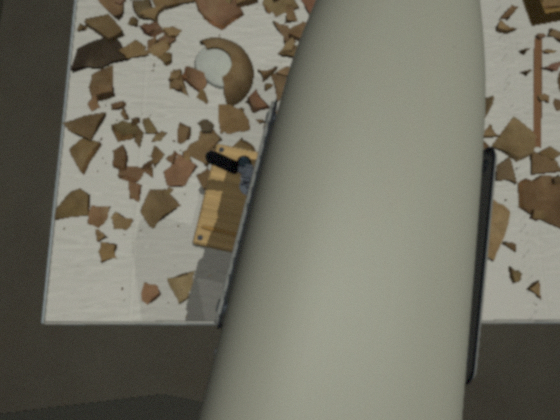

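Run:
```python
from h import *
for nn,uv,z in(("side",(447/3+130,186/3+110),.131),):
  e=plane(nn,*uv,z);b=wb(e);print(b,np.arctan2(b[0],80-b[1]),np.hypot(b[0],80-b[1]))
  for a in(0,.09):print(a,[( (np.array(proj(nn,bw(155*np.sin(a),80-155*np.cos(a),131)))-(130,110))*3)])
t,err=tri(207,157.3,364/3+130,265/3+110);print(t,err,wb(t))
for a in np.arange(.95,-.06,-.1): print(round(a,2), 80+75*np.cos(a)-7.5*np.sin(a)+14.5,156+75*np.sin(a)+7.5*np.cos(a))
for P in [bw(0,137,275)]: print(P.round(3),to(P))
```

```text
[ -4.47247286 -67.49251223 131.        ] -0.030314100169203426 147.56030691197276
0 [array([442.49539577, 179.86635975])]
0.09 [array([423.96492472, 178.77177047])]
[0.522653   0.1575792  0.22336903] 0.012388857318516602 [  5.7355255  152.74963961 223.36903201]
0.95 132.02561542387096 221.36878603018215
0.85 138.36413290282147 217.2959039796593
0.75 144.26437446536156 212.6105735183037
0.65 149.6673868481589 207.3596089193209
0.55 154.51918493748298 201.59547608524574
0.45 158.77129117061654 195.37576832598734
0.35 162.3812199076375 188.76263090551421
0.25 165.31290193388944 181.82214010691908
0.15 167.53704485165116 174.62364302004028
0.05 169.0314257600924 167.23906464826314
-0.05 169.78111329915257 159.7421892576614
[0.514 0.143 0.275] [-105.3    5.   150.9]
```

```bash
python3 -m inch '[[[-5,0,25,0],[-20,0,55,-4],[-45,0,85,-7],[-70,0,115,-10],[-92,0,140,-14],[-105,0,151,-14],[-105,3,151,-14],[-105,3,151,-14]]]';python3 - <<'E'
from h import *
import cv2
a=env.read_camera("side");cv2.imwrite("pics/s8.png",cv2.resize(a[110:310,130:370],(720,600),interpolation=2))
s,R=st();print(R.round(3),wb(s["tcp_pos"]),s["wrist_force"],s["joint_pos"].round(2))
for a in (.95,.85,.75,.65,.55,.45,.35,.25,.15,.05,-.0): print(round(a,2), to(bw(0,80+75*np.cos(a)-7.5*np.sin(a)+14.5,156+75*np.sin(a)+7.5*np.cos(a))))
E
```

```text
clock: 9.25
tcp_pos: [0.5135, 0.143, 0.2753]
orientation: [-0.703, 0.704, -0.07, 0.067]
wrist_force: [0.6, -0.3, 0.6]
finger_gap: -0.0002
[[ 0.981 -0.003  0.193]
 [-0.193 -0.001  0.981]
 [-0.003 -1.    -0.001]] [1.18475150e-01 1.36290825e+02 2.75727269e+02] [0.65578651 0.02800055 0.03368   ] [ 0.12  0.23  0.04  1.38 -0.    0.31]
0.95 [ 0.  54.4 -4.2]
0.85 [ 0.  58.4  2.1]
0.75 [ 0.  63.1  8. ]
0.65 [ 0.  68.4 13.4]
0.55 [ 0.1 74.1 18.3]
0.45 [ 0.1 80.3 22.6]
0.35 [ 0.1 86.9 26.2]
0.25 [ 0.1 93.9 29.1]
0.15 [1.000e-01 1.011e+02 3.140e+01]
0.05 [1.000e-01 1.085e+02 3.290e+01]
-0.0 [1.000e-01 1.122e+02 3.330e+01]
```

View pics/s8.png

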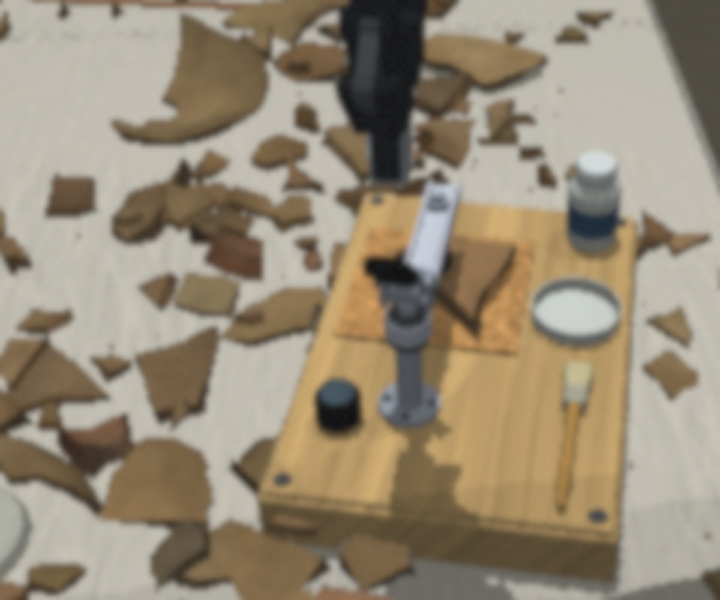

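```bash
python3 -m inch '[[[0,20,-4,0],[0,38,-4,0],[0,50,-3,0],[0,56,-1,0],[0,60,4,0],[0,63,8,0],[0,66,11,0],[0,68,13,0],[0,71,16,0],[0,74,18,0]]]';python3 - <<'E'
from h import *
import cv2
a=env.read_camera("side");cv2.imwrite("pics/s9.png",cv2.resize(a[110:310,130:370],(720,600),interpolation=2))
s,R=st();print(wb(s["tcp_pos"]),s["wrist_force"])
for a in (.65,.55,.45,.35,.25,.15,.05,-.0): print(round(a,2), to(bw(0,80+75*np.cos(a)-7.5*np.sin(a)+14.5,156+75*np.sin(a)+7.5*np.cos(a))))
E
```

```text
clock: 10.3
tcp_pos: [0.5183, 0.161, 0.2034]
orientation: [0.704, -0.704, 0.068, -0.069]
wrist_force: [0.7, -2.3, 1.5]
finger_gap: -0.0
[  0.66116911 155.47412614 202.84858887] [ 0.51146827 -1.65219995  1.93196339]
0.65 [-0.7 -4.5 -5.8]
0.55 [-0.7  1.3 -1. ]
0.45 [-0.7  7.5  3.3]
0.35 [-0.7 14.1  6.9]
0.25 [-0.7 21.   9.8]
0.15 [-0.7 28.2 12. ]
0.05 [-0.7 35.6 13.5]
-0.0 [-0.7 39.4 14. ]
```

View pics/s9.png

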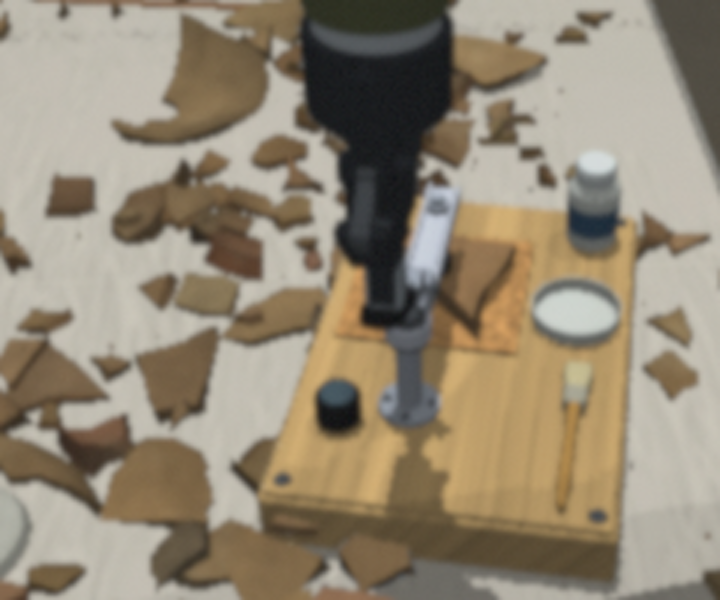

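```bash
python3 -m inch '[[[0,4,2,0],[0,8,4,0],[0,12,6,0],[0,16,8,0],[0,20,10,0],[0,24,11,0],[0,28,12,0],[0,32,13,0],[0,35,14,0],[0,36,14,0]]]';python3 -m inch '[[[0,1,0,0],[0,2,0,0],[0,3,0,0],[0,3,0,0]]]'
python3 - <<'E'
from h import *
import cv2
a=env.read_camera("side");cv2.imwrite("pics/s10.png",cv2.resize(a[110:310,130:370],(720,600),interpolation=2))
s,R=st();print(wb(s["tcp_pos"]),s["wrist_force"])
E
```

```text
clock: 11.35
tcp_pos: [0.5205, 0.1745, 0.1669]
orientation: [0.704, -0.704, 0.069, -0.068]
wrist_force: [-0.9, -1.3, 2.5]
finger_gap: -0.0003
clock: 11.75
tcp_pos: [0.5206, 0.1747, 0.1642]
orientation: [0.704, -0.704, 0.069, -0.069]
wrist_force: [-0.1, 1.8, 2.9]
finger_gap: -0.0003
[  0.4352076  169.17421884 164.24145575] [-0.31384584  0.71557938  0.8112232 ]
```

View pics/s10.png

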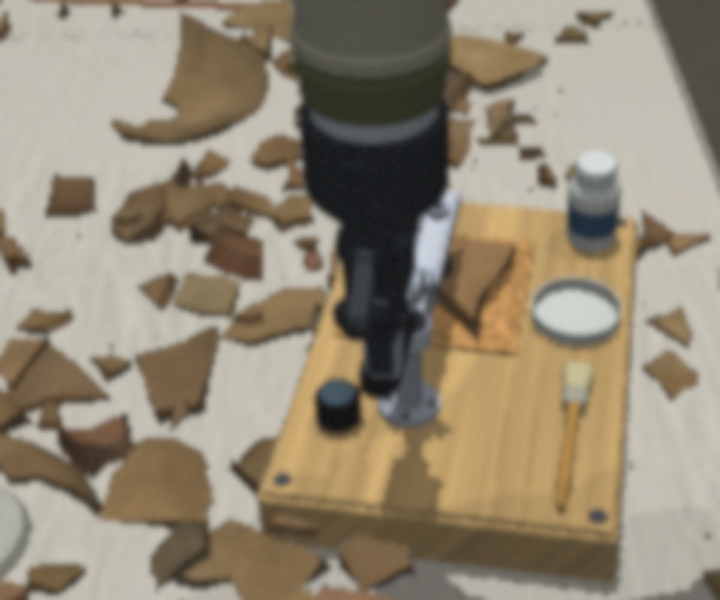

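Nearly level (the fingertip is at z = 164 mm); press on until the stop is felt.

```bash
python3 -m inch '[[[0,1,0,0],[0,2,0,0],[0,2,0,0]]]'; python3 -m inch '[[[0,1,0,0],[0,2,0,0],[0,2,0,0]]]'
```

```text
clock: 12.1
tcp_pos: [0.5207, 0.1748, 0.1633]
orientation: [0.704, -0.703, 0.068, -0.069]
wrist_force: [-2.6, 1.1, 8.1]
finger_gap: 0.0001
clock: 12.4
tcp_pos: [0.5208, 0.1748, 0.163]
orientation: [0.704, -0.703, 0.068, -0.069]
wrist_force: [-6.3, -0.4, 18.1]
finger_gap: -0.0002
```

```bash
python3 -m inch '[[[0,-6,0,0],[0,-20,0,0],[0,-50,0,0],[0,-90,0,0],[0,-120,20,0],[0,-130,60,0],[0,-130,105,0],[0,-130,150,0],[0,-130,190,0],[0,-130,190,0]]]'
python3 - <<'E'
from h import *
import cv2
a=env.read_camera("side");cv2.imwrite("pics/s11.png",cv2.resize(a[110:310,130:370],(720,600),interpolation=2))
a=env.read_camera("top");cv2.imwrite("pics/t11.png",a)
s,R=st();print(wb(s["tcp_pos"]),s["wrist_force"])
E
```

```text
clock: 13.4
tcp_pos: [0.5574, 0.3651, 0.2876]
orientation: [-0.704, 0.704, -0.068, 0.066]
wrist_force: [0.1, 0.6, -0.2]
finger_gap: 0.0
[2.96294921e-01 3.59496000e+02 2.88770070e+02] [ 0.02850228 -0.25491272 -0.38143247]
```

View pics/s11.png

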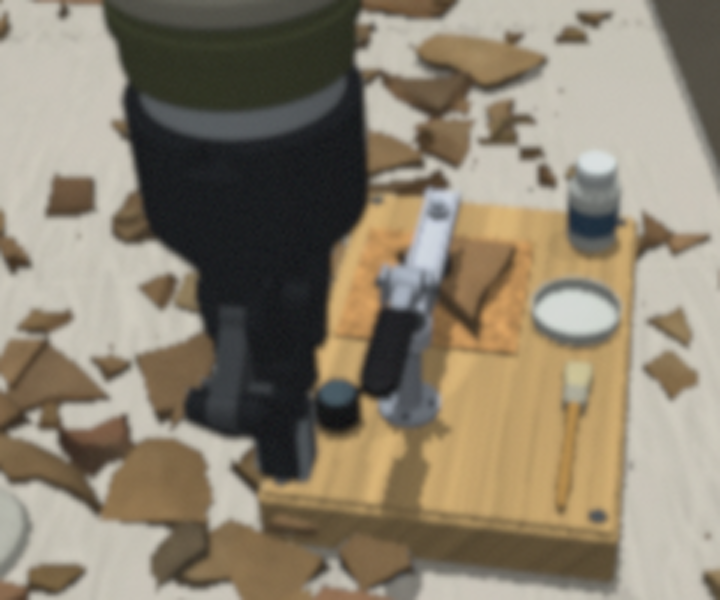

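View pics/t11.png

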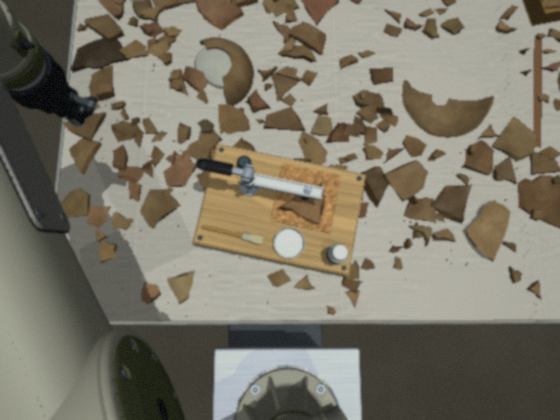

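Run:
```python
from h import *
import cv2
a=cv2.imread("pics/t11.png")[90:290,180:380]
cv2.imwrite("pics/t11z.png",cv2.resize(a,(600,600),interpolation=2))
P=lambda n,p,o:(np.array(proj(n,p))-o)*3
for a in(0,.1,.2):
  L=lambda s:bw(0,80+s*np.cos(a)-7.5*np.sin(a),156+s*np.sin(a)+7.5*np.cos(a))
  print(a,"lever end side",P("side",L(105),(130,110)),"top",P("top",L(105),(180,90)))
for a in(0,.09):print(a,"strap end top",P("top",bw(155*np.sin(a),80-155*np.cos(a),125),(180,90)),"side",P("side",bw(155*np.sin(a),80-155*np.cos(a),125),(130,110)))
```

```text
0 lever end side [377.33166749 385.96282335] top [ 43.85616685 218.45354383]
0.1 lever end side [377.18027003 371.0533188 ] top [ 43.28813829 214.22505853]
0.2 lever end side [377.37435048 354.91754146] top [ 44.34197358 210.2872739 ]
0 strap end top [424.69154926 309.0140756 ] side [442.47641991 186.50286263]
0.09 strap end top [427.26377452 289.42458014] side [424.02083177 185.40645196]
```

View pics/t11z.png

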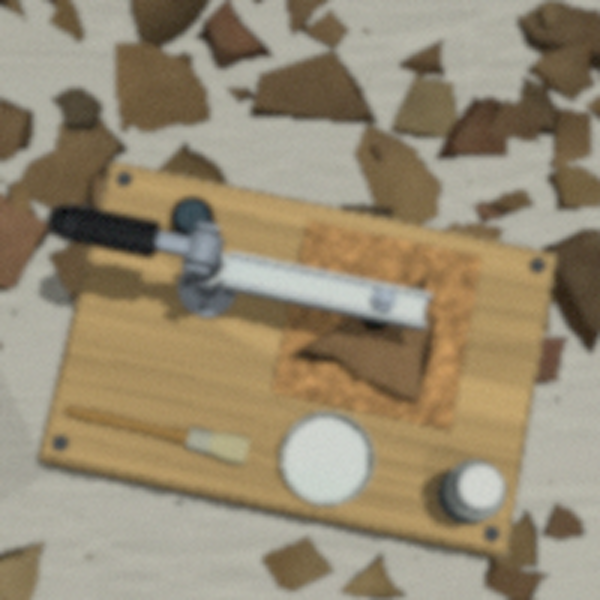

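The top view shows the strap end at zoom pixel (430,309); an angle of 0 predicts (425,309). In the side view the lever end is at about (380,388), and level predicts (377,386). The sherd, bottle, dish, brush and loupe are at their first pixels, and the arm is clear.

```bash
python3 -c "
from workcell import env
print(env.hand_in())"
```

```text
the job is handed in; nothing more can be done
None
```

I clamped the sherd by pushing alone, using the closed fingers, and handed the job in at about 13.5 s of the 45 s. The hand-in reported no verdict.

- **Strap:** I pushed it round clockwise from about 1.4 rad until it stopped, with about 16 N at the wrist. In the last top picture its end lies within 2 mm of the place for angle 0.
- **Lever:** only after that did I push it down, until it stopped at about 18 N with the fingertip at 163 mm; its upper face should be at 164 mm when fully down. The side picture shows it level.
- **Loose things:** the sherd, bottle, dish, brush and loupe show no visible shift in the last pictures. The arm was well clear, with no force at the wrist.

**Not checked or in disagreement:**
- I could not measure the foot's force on the sherd. I infer it from the lever being fully down.
- My first board-corner fits disagreed by up to 9 mm, with a 2–3 % scale error. I used the fit that agreed with the post base seen in both views.
- One later two-view point on the lever tip was 12 mm off because I picked the wrong pixel, and I discarded it.

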